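Stir the drying beads

TASK

The wooden beads drying in the bowl need turning: take the wooden paddle from its sloping rest, put its blade down among the beads at the bowl's pouring lip and, with the blade close to the floor of the bowl, stir two full rounds counter-clockwise as seen from above, back to the lip, so that the beads are shifted about. Then put the paddle back in its rest as it was, blade down on the foot stop. Keep all the beads in the bowl and leave the jar and the eye loupe alone.

Things in the scene. Friction and masses are not known exactly. Their poses are not given: they have to be found in the camera images.
- bowl: White ceramic bowl, held fast to the bench by its suction foot, 140 mm across the rim, 60 mm high, with one pouring lip standing out 25 mm beyond the rim. Origin at the middle of its underside, z up, x towards the lip (any direction). Flat inner floor 6 mm above the origin; inner radius about 58 mm at the floor, 65 mm at the rim. It may stand left or right of the rest.
- paddle: Pale wooden stirring paddle, loose, 50 g: straight flat bar 200 mm long, 12 mm thick. Origin at the middle of the blade (lower) end; z runs up the bar to the handle end, x is its thickness, y its width. Blade (first 50 mm) 20 mm wide, handle above it 16 mm wide. It starts in the rest, blade down, leaning 35 degrees from vertical.
- paddle_tip (a point): Middle of the blade's lower end (the paddle's origin). Led round at about 40 mm from the bowl's middle it sweeps the beads along the wall without wedging them.
- paddle_top (a point): Middle of the handle's upper end, 200 mm from paddle_tip. In the rest the handle is bare from 105 mm to 200 mm above the blade end; grip it there across its 16 mm width (150 mm is good), fingers pointing along the bar.
- rest: Dark wooden paddle rest fixed to the bench: base 124 x 56 x 12 mm with a sloping trough. Origin at the middle of the base's underside, z up. The trough leans 35 degrees from vertical, upper end towards the rest's -x (roughly to the robot), open side facing +x and up; it is 34 mm wide between its rails (along y), 16 mm deep, and runs from a foot stop to 105 mm up the slope.
- rest_foot (a point): Where paddle_tip belongs in the rest: on the foot stop (a ledge reaching 23 mm out from the trough's axis on its open side), at (30, 0, 25) mm in the rest's frame.
- rest_top (a point): Where paddle_top is when the paddle is home in the rest: 200 mm from rest_foot up the slope, at (-85, 0, 189) mm in the rest's frame.
- bead_1: Bead 1, one of six alike: wooden barrel beads, 22 mm across, 20 mm high, 12 g, with a dark hole. Origin at its centre, 16 mm above the bench when standing on the bowl's floor. At the start it stands 38 mm from the bowl's middle, 60 degrees counter-clockwise from the lip (the place at the lip itself is free).
- bead_2: Bead 2, one of six alike: wooden barrel beads, 22 mm across, 20 mm high, 12 g, with a dark hole. Origin at its centre, 16 mm above the bench when standing on the bowl's floor. At the start it stands about 38 mm from the bowl's middle, about 120 degrees counter-clockwise from the lip.
- bead_3: Bead 3, one of six alike: wooden barrel beads, 22 mm across, 20 mm high, 12 g, with a dark hole. Origin at its centre, 16 mm above the bench when standing on the bowl's floor. At the start it stands about 38 mm from the bowl's middle, about 180 degrees counter-clockwise from the lip.
- bead_4: Bead 4, one of six alike: wooden barrel beads, 22 mm across, 20 mm high, 12 g, with a dark hole. Origin at its centre, 16 mm above the bench when standing on the bowl's floor. At the start it stands about 38 mm from the bowl's middle, about 240 degrees counter-clockwise from the lip.
- bead_5: Bead 5, one of six alike: wooden barrel beads, 22 mm across, 20 mm high, 12 g, with a dark hole. Origin at its centre, 16 mm above the bench when standing on the bowl's floor. At the start it stands about 38 mm from the bowl's middle, about 300 degrees counter-clockwise from the lip.
- bead_6: Bead 6, one of six alike: wooden barrel beads, 22 mm across, 20 mm high, 12 g, with a dark hole. Origin at its centre, 16 mm above the bench when standing on the bowl's floor. At the start it stands near the bowl's middle.
- powder_jar: Bystander: upright white jar, 41 mm across, 100 mm high, loose, behind the work. Origin at the middle of its underside.
- eye_loupe: Bystander: black cup-shaped eye loupe, 41 mm across, 30 mm high, loose, behind the work. Origin at the middle of its underside.

How it is judged:
On the way, in this order (a step that is already met when the one before it is completed fails the run):
1. round 1: blade low among the beads (its end within 22 mm of the bowl's underside), at the lip side (x of paddle_tip in the frame of bowl above 0.018 m and y of paddle_tip in the frame of bowl between -0.018 and 0.018 m and horizontal distance between paddle_tip and bowl below 0.06 m and z of paddle_tip in the frame of bowl below 0.022 m).
2. round 1: blade low among the beads (its end within 22 mm of the bowl's underside), at a quarter turn counter-clockwise from the lip (y of paddle_tip in the frame of bowl above 0.018 m and x of paddle_tip in the frame of bowl between -0.018 and 0.018 m and horizontal distance between paddle_tip and bowl below 0.06 m and z of paddle_tip in the frame of bowl below 0.022 m).
3. round 1: blade low among the beads (its end within 22 mm of the bowl's underside), at opposite the lip (x of paddle_tip in the frame of bowl below -0.018 m and y of paddle_tip in the frame of bowl between -0.018 and 0.018 m and horizontal distance between paddle_tip and bowl below 0.06 m and z of paddle_tip in the frame of bowl below 0.022 m).
4. round 1: blade low among the beads (its end within 22 mm of the bowl's underside), at three quarters of a turn from the lip (y of paddle_tip in the frame of bowl below -0.018 m and x of paddle_tip in the frame of bowl between -0.018 and 0.018 m and horizontal distance between paddle_tip and bowl below 0.06 m and z of paddle_tip in the frame of bowl below 0.022 m).
5. round 2: blade low among the beads (its end within 22 mm of the bowl's underside), at the lip side (all of step 1).
6. round 2: blade low among the beads (its end within 22 mm of the bowl's underside), at a quarter turn counter-clockwise from the lip (all of step 2).
7. round 2: blade low among the beads (its end within 22 mm of the bowl's underside), at opposite the lip (all of step 3).
8. round 2: blade low among the beads (its end within 22 mm of the bowl's underside), at three quarters of a turn from the lip (all of step 4).
9. both rounds complete: blade low among the beads, at the lip side again (all of step 5).
At the end, for the whole second after the job is handed in: The paddle lies released and still in its rest (blade end within 20 mm of rest_foot, handle end within 30 mm of rest_top); all six beads are inside it; of beads 1 to 3 and of beads 4 to 6 at least one each lies more than 20 mm from where it started (distance between paddle_tip and rest_foot below 0.02 m and distance between paddle_top and rest_top below 0.03 m and linear speed of paddle below 0.02 m/s and distance of any of bead_1, bead_2, bead_3 from where it was at the start of the episode above 0.02 m and distance of any of bead_4, bead_5, bead_6 from where it was at the start of the episode above 0.02 m and horizontal distance between each of bead_1, bead_2, bead_3, bead_4, bead_5, bead_6 and bowl below 0.062 m and z of each of bead_1, bead_2, bead_3, bead_4, bead_5, bead_6 in the frame of bowl below 0.06 m); the robot touches nothing.
It fails at once if the jar or the eye loupe is moved more than 30 mm (distance of any of powder_jar, eye_loupe from where it was at the start of the episode above 0.03 m).
It also fails if it takes over 58 s, if anything falls off the work surface, if the arm or the gripper's body presses on something with over 40 N, if the wrist force passes 120 N, or if a joint passes its speed limit or range.

ROBOT

A 7-joint arm with a two-finger parallel gripper is mounted at the origin on a cart in front of the work surface, level with it; the furniture and walls round the work are solid. World frame = base frame: x ahead of the robot, y to its left, z up, the work surface at z = 0. Lengths are in m, angles in rad, forces in N, time in s.
With the tool pointing down it reaches from about 0.425 to 0.925 m from the base axis. Payload 6.8 kg.
Tool frame: the origin (TCP) lies midway between the tips of the shut fingers; the grasp point (between the pads) lies 19 mm behind it (r.grip_point_offset is the distance from the TCP to the grasp point, in m); z points along the fingers, y is the direction in which the jaws open and shut (so a half turn about z gives the same grasp; the last joint's range is limited). The gripper opens to 85 mm and grips with 20 to 120 N. Pads are 22 mm wide; open, the fingers measure 114 mm over their backs; the gripper's body (76 mm by 85 mm) begins 54 mm behind the grasp point. The pads swing forward as they close: fully open they stand 13 mm farther back than shut.
Start: joints at [-1.384, 0.477, 0.022, 1.555, -0.011, 1.109, -0.083], TCP at [0.196, 0.646, 0.231] pointing down, gripper open.
Joint ranges: [-2.96, 2.96], [-0.34, 2.1], [-1.41, 1.46], [0.24, 2.44], [-1.37, 4.51], [0.17, 1.92], [-2.96, 2.96]. Speed limits (rad/s): [2.39, 2.39, 3.14, 3.14, 3.14, 3.14, 3.14].

INTERFACE

Orientations are given as a rotation vector (axis times angle).
In Python, from bench import r, grab_frame, camera_params gives the robot as it stands.
- The arm moves only by the tool carry_out, never from a script. Its argument "motion" is text: rows parted by semicolons, each of 5 numbers parted by spaces: the closure, from 0 (fully open) to 1 (shut), then the shift along the tool's x, y, z in mm, then the turn about the tool's z in rad. In form: fingers dx dy dz twist; .... A call has exactly 8 rows; each row shifts and turns the commanded pose from where the row before left it, along the tool's axes as they then stand; what a row does not reach is not made up. A row lasts 1/8 s, in which the tool goes at most 62.5 mm and 10.7 degrees, less where a joint would pass 70% of its speed; a pose out of reach is approached as far as the arm can. A call with a gripper value outside its range is refused whole. The fingers move at their own pace and stop on an object; "newtons" is the grip in N (left out, the last holds). Time passes only in rows, so rows that do not move let the fingers close, or fill a call up. It gives the time, the measured TCP pose, the force and the opening at its end, in the units of the state.
- r.get_obs(): the state, without advancing time (a new reading comes with each control period).
- grab_frame(name): name is "side" or "top" or "wrist"; returns the picture (420x560x3 uint8, red, green, blue); there is no depth.
- camera_params(name): a dict with "fx", "fy", "cx", "cy" (pixels), "eye" and "attitude" of the camera in the world. Camera axes: x right, y down, z forward; pixel columns grow to the right and rows downward; lengths in m; the calibration is good to about 2 mm. A picture is of the moment at which its call begins: read the wrist's pose just before it. camera_params takes no time and is no camera call; for the wrist camera it gives the pose at the moment of the call.
- r.hand_in(): hands the job in, once; it reports no verdict.
The state is a dict: "clock": time; "joints": joint angles; "qvel": joint speeds; "tau": joint torques, N m; "tcp_pos": TCP position; "orientation": TCP orientation; "contact_force": force on the tool from outside, world axes, zero at the start; "moment": the same for the moment, N m; "grip_width": finger opening in m.
Only numpy, scipy, OpenCV 4.12 (cv2) and the standard library are available. Lean on these libraries where they do the work, as an engineer would, in place of code of your own. Each camera call takes 0.05 s, during which the arm holds its last target.

## Working session

There is one attempt and no reset: what is moved stays moved. The work goes in short steps, Python scripts to look and compute and a tool call to move; the robot and the scene stay as the last step left them, time stands still between calls to the robot, and variables do not carry over. Pictures are saved under pics/ and viewed, and the job is handed in when it is done.

Besides the shell and the picture viewer there is one more tool, called after "Request:" by a JSON object that holds its "fn" and its "kwargs", one argument or row to a line. carry_out: Moves the arm, as the interface text tells. Its arguments: {"type":"object","properties":{"motion":{"type":"string"},"newtons":{"type":"number"}},"required":["motion"]}

```bash
ls; mkdir -p pics; python3 - <<'E'
from bench import r, grab_frame, camera_params
import cv2
print(r.get_obs())
for n in ("side","top","wrist"):
    print(n,camera_params(n))
    cv2.imwrite(f"pics/{n}0.png",grab_frame(n)[:,:,::-1])
E
```

```text
pics
{'clock': 0.0, 'joints': array([-1.38408792,  0.47779726,  0.02235195,  1.55645436, -0.01148591,
        1.10929735, -0.08309638]), 'qvel': array([ 7.35445133e-04,  1.70939647e-03,  9.44570986e-05, -1.24288998e-03,
       -7.87749377e-04, -4.79478927e-04, -1.26233898e-03]), 'tau': array([-5.79111420e-04, -5.96457875e+01,  1.60767663e+00, -2.81211179e+01,
        1.24407856e-02,  9.40245140e-03,  1.56369816e-05]), 'tcp_pos': array([0.19597905, 0.64530405, 0.23032663]), 'orientation': array([-4.61359677e-01, -3.10741378e+00,  2.86551297e-03]), 'contact_force': array([ 0.09801044, -0.10463045, -0.08701086]), 'moment': array([-0.03397419, -0.01317637,  0.00074139]), 'grip_width': 0.08510739129124328}
side {'fx': 479.6351659421229, 'fy': 479.6351659421229, 'cx': 282.8098495191249, 'cy': 206.6693454377023, 'eye': array([-0.04037186, -0.33902616,  0.87114603]), 'attitude': array([-2.09289863,  1.26326789, -0.48444695])}
top {'fx': 492.1865136378747, 'fy': 492.1865136378747, 'cx': 278.79036611218487, 'cy': 210.9589471495002, 'eye': array([ 0.48494328, -0.00833795,  0.9964404 ]), 'attitude': array([-2.19048844,  2.1323276 , -0.05962115])}
wrist {'fx': 331.3454365633175, 'fy': 331.3454365633175, 'cx': 279.16845035610476, 'cy': 212.98425867223762, 'eye': array([0.12574542, 0.66566322, 0.37405095]), 'attitude': array([2.32501232, 1.72541023, 0.25106904])}
```

View pics/side0.png

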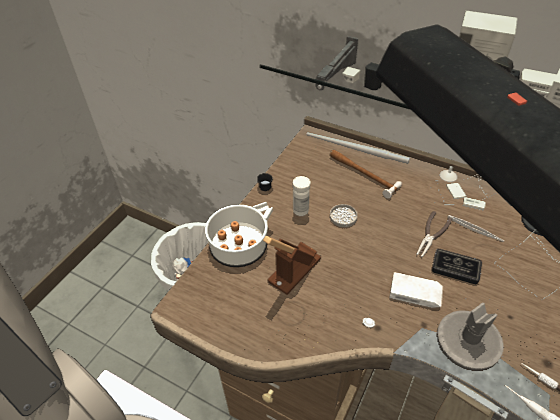

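View pics/top0.png

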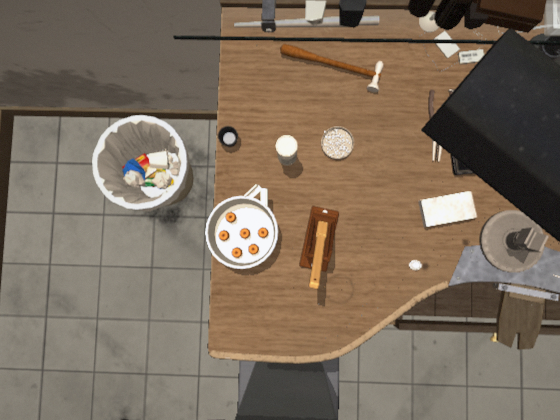

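View pics/wrist0.png

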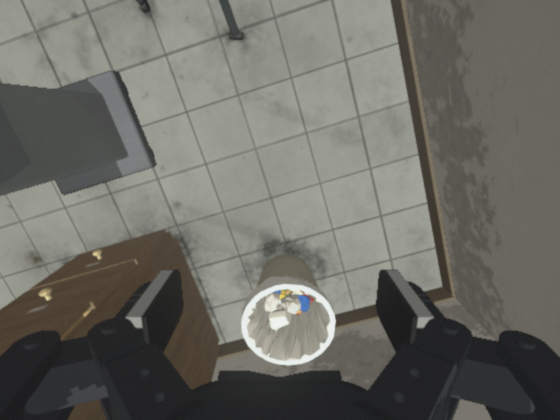

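```bash
cat > h.py <<'E'
from bench import r, grab_frame, camera_params
import numpy as np, cv2
from scipy.spatial.transform import Rotation as R
def proj(n,P,cp=None):
    c=cp or camera_params(n); A=R.from_rotvec(c["attitude"]).as_matrix()
    p=(np.atleast_2d(P)-c["eye"])@A
    return np.c_[c["fx"]*p[:,0]/p[:,2]+c["cx"],c["fy"]*p[:,1]/p[:,2]+c["cy"]]
def ray(n,uv,cp=None):
    c=cp or camera_params(n); A=R.from_rotvec(c["attitude"]).as_matrix()
    uv=np.atleast_2d(uv).astype(float)
    d=np.c_[(uv[:,0]-c["cx"])/c["fx"],(uv[:,1]-c["cy"])/c["fy"],np.ones(len(uv))]@A.T
    return c["eye"],d
def onplane(n,uv,z,cp=None):
    e,d=ray(n,uv,cp); return e+d*((z-e[2])/d[:,2])[:,None]
def two(uva,uvb,a="top",b="side"):
    e1,d1=ray(a,uva);e2,d2=ray(b,uvb);d1=d1[0]/np.linalg.norm(d1);d2=d2[0]/np.linalg.norm(d2)
    t=np.linalg.lstsq(np.c_[d1,-d2],e2-e1,rcond=None)[0]
    p,q=e1+t[0]*d1,e2+t[1]*d2
    return (p+q)/2,np.linalg.norm(p-q)
E
python3 - <<'E'
from h import *
t=cv2.imread("pics/top0.png");s=cv2.imread("pics/side0.png")
print(proj("top",[[0,0,0],[.5,0,0]]))
cv2.imwrite("pics/topz.png",cv2.resize(t[170:300,195:355],None,fx=5,fy=4.6,interpolation=cv2.INTER_CUBIC)[:600])
cv2.imwrite("pics/sidez.png",cv2.resize(s[170:320,190:340],None,fx=4,fy=4,interpolation=cv2.INTER_CUBIC))
E
```

```text
[[283.20247432 505.95168389]
 [290.00189253 246.50616386]]
```

View pics/topz.png

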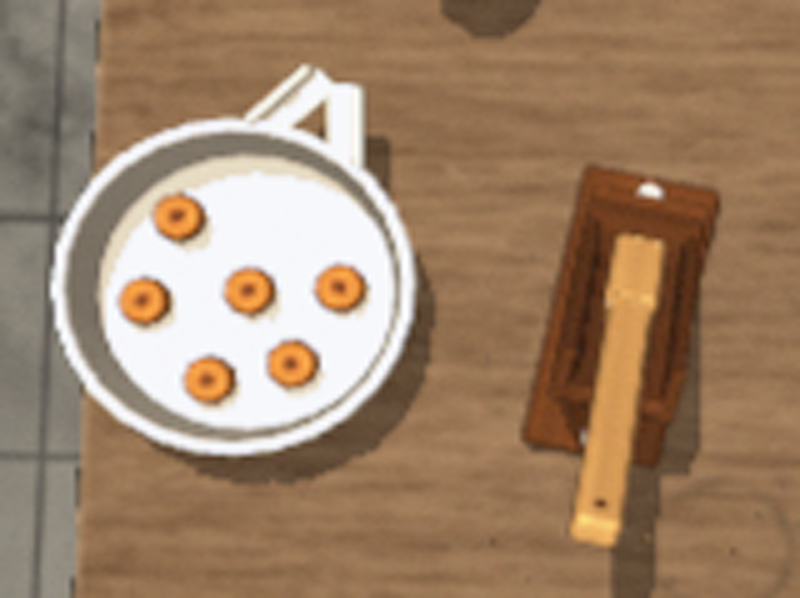

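View pics/sidez.png

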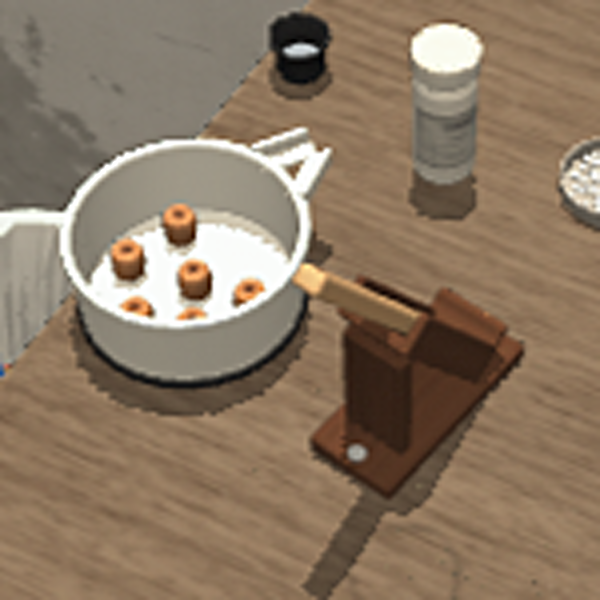

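```bash
python3 - <<'E'
from h import *
t=cv2.imread("pics/top0.png");hsv=cv2.cvtColor(t,cv2.COLOR_BGR2HSV)
# beads
m=((hsv[...,0]<17)&(hsv[...,1]>150)&(hsv[...,2]>120)).astype(np.uint8);m[:, :205]=0;m[:,285:]=0;m[:195]=0;m[275:]=0
n,l,st,ce=cv2.connectedComponentsWithStats(m)
B=np.array([onplane("top",ce[i],.024)[0,:2] for i in range(1,n) if st[i,4]>20])
print("beads",B.round(4),[st[i,4] for i in range(1,n)])
# bowl rim outer: white/grey pixels
w=((hsv[...,1]<60)&(hsv[...,2]>150)).astype(np.uint8);w[:,:205]=0;w[:,285:]=0;w[:180]=0;w[275:]=0
cs,_=cv2.findContours(w,cv2.RETR_EXTERNAL,cv2.CHAIN_APPROX_NONE)
c=max(cs,key=cv2.contourArea)[:,0,:]
P=onplane("top",c,.06)[:,:2]
from scipy.optimize import least_squares
f=lambda q:np.hypot(*(P-q[:2]).T)-q[2]
s=least_squares(f,[*P.mean(0),.07],loss="soft_l1",f_scale=.001).x
print("rim",s)
d=P-s[:2];rr=np.hypot(*d.T);o=rr>.08
print("lip dir deg",np.degrees(np.arctan2(*d[o].mean(0)[::-1])),rr.max(),o.sum())
# beads
for b in B: print(np.hypot(*(b-s[:2]))*1000,np.degrees(np.arctan2(b[1]-s[1],b[0]-s[0])))
# rest base : brown dark red
k=((hsv[...,1]>150)&(hsv[...,2]<150)).astype(np.uint8);k[:,:290]=0;k[:,345:]=0;k[:200]=0;k[280:]=0
k2=((hsv[...,0]>12)&(hsv[...,1]>110)&(hsv[...,2]>170)).astype(np.uint8);k2[:,:300]=0;k2[:,345:]=0;k2[:200]=0;k2[295:]=0
v=t.copy();v[m>0]=(255,0,0);v[k>0]=(0,255,0);v[k2>0]=(255,0,255);v[c[:,1],c[:,0]]=(0,0,255)
cv2.imwrite("pics/m1.png",cv2.resize(v[170:300,195:355],None,fx=5,fy=4.6,interpolation=cv2.INTER_NEAREST))
E
```

```text
beads [[0.5551 0.1198]
 [0.524  0.0901]
 [0.5265 0.0542]
 [0.5186 0.1321]
 [0.493  0.0726]
 [0.4857 0.105 ]] [np.int32(66), np.int32(65), np.int32(66), np.int32(63), np.int32(66), np.int32(63)]
rim [0.52560875 0.09316875 0.06966917]
lip dir deg -23.11299203761131 0.0953420357903718 28
39.71583224924931 42.01604588618613
3.415702964718856 -117.40813794929151
38.96747036075256 -88.68874423960229
39.502667271217334 100.17129414365326
38.57416097863911 -147.7059562855379
41.61758170484138 163.52530134816044
```

View pics/m1.png

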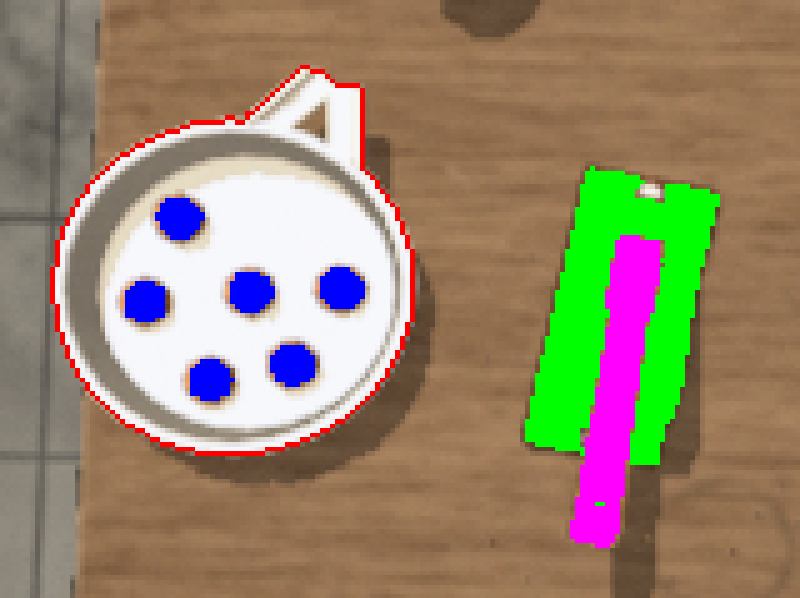

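```bash
python3 - <<'E'
from h import *
top=two([314,285.2],[266.9,239.4]);print(top)
z=lambda u,v:[195+(u-2)/5,170+(v-2)/4.6]
c=onplane("top",[z(586,167),z(719,190),z(523,441)],.012)[:,:2];print(c)
fl,fr,bl=c
print(np.linalg.norm(fl-fr),np.linalg.norm(fl-bl), np.degrees(np.arctan2(*(fl-bl)[::-1])),np.degrees(np.arctan2(*(fr-fl)[::-1]))+90)
print("centre",(fr+bl)/2)
cen=(fr+bl)/2
for yaw in (-8,-11,-14):
  a=np.radians(yaw);M=np.array([[np.cos(a),-np.sin(a)],[np.sin(a),np.cos(a)]])
  print(yaw,cen+M@[-.085,0],cen+M@[.03,0])
# shadow-free: paddle axis in top view
t=cv2.imread("pics/top0.png");hsv=cv2.cvtColor(t,cv2.COLOR_BGR2HSV)
k2=((hsv[...,0]>12)&(hsv[...,1]>110)&(hsv[...,2]>170)).astype(np.uint8);k2[:,:300]=0;k2[:,345:]=0;k2[:200]=0;k2[295:]=0
ys,xs=np.nonzero(k2);print(cv2.fitLine(np.c_[xs,ys].astype(np.float32),2,0,.01,.01).ravel())
E
```

```text
(array([ 0.43550165, -0.04202092,  0.18850782]), np.float64(0.00033069868285271365))
[[ 0.58233736 -0.04167447]
 [ 0.57362726 -0.09503334]
 [ 0.46282239 -0.01935034]]
0.054065099463961194 0.12158204760180454 -10.580318517575217 -9.270982381033832
centre [ 0.51822483 -0.05719184]
-8 [ 0.43405204 -0.04536213] [ 0.54793287 -0.06136703]
-11 [ 0.43478651 -0.04097307] [ 0.54767364 -0.06291611]
-14 [ 0.43574969 -0.03662848] [ 0.5473337 -0.0644495]
[ 1.4231120e-01 -9.8982197e-01  3.1783762e+02  2.5429231e+02]
```

```bash
cat >> h.py <<'E'
def state():
    o=r.get_obs();M=R.from_rotvec(o["orientation"]).as_matrix()
    return o,M
def togo(target,xdir_deg=None):
    o,M=state();d=M.T@(np.array(target)-o["tcp_pos"])*1000
    x=np.degrees(np.arctan2(M[1,0],M[0,0]))
    print("t",o["clock"],"tcp",o["tcp_pos"].round(4),"xdir",x.round(2),"zdir",M[:,2].round(3),"j7",o["joints"][6].round(3),"grip",o["grip_width"].round(4),"F",o["contact_force"].round(1))
    print("toolshift mm",d.round(1))
    if xdir_deg is not None: print("twist (rad)",-np.radians((xdir_deg-x+180)%360-180).round(4))
E
python3 - <<'E'
from h import *
print(r.grip_point_offset)
print(state()[1].round(3)); togo([.40,.4,.25],169.5); togo([.42,-.05,.25],-10.5)
E
```

```text
0.0187
[[-0.957  0.291 -0.   ]
 [ 0.291  0.957 -0.001]
 [-0.    -0.001 -1.   ]]Traceback (most recent call last):
  File "<stdin>", line 3, in <module>
  File "h.py", line 26, in togo
    print("t",o["clock"],"tcp",o["tcp_pos"].round(4),"xdir",x.round(2),"zdir",M[:,2].round(3),"j7",o["joints"][6].round(3),"grip",o["grip_width"].round(4),"F",o["contact_force"].round(1))
                                                                                                                                  ^^^^^^^^^^^^^^^^^^^^^
AttributeError: 'float' object has no attribute 'round'
```

Request:
{"fn": "carry_out", "kwargs": {
  "motion": "0 -33 -22 0 0; 0 -33 -22 0 0; 0 -33 -22 0 0; 0 -33 -22 0 0; 0 -33 -22 0 0; 0 -33 -22 0 0; 0 -33 -22 0 0; 0 -33 -22 0 0"
}}

```text
clock: 1.15
tcp_pos: [0.3982, 0.3995, 0.2312]
orientation: [-0.461, -3.107, 0.0]
contact_force: [-0.1, -0.0, 0.1]
grip_width: 0.0851
```

```bash
sed -i 's/o\["grip_width"\].round(4)/round(o["grip_width"],4)/' h.py; python3 - <<'E'
from h import *
togo([.41,-.04,.26],169.5)
E
```

```text
t 1.15 tcp [0.3982 0.3995 0.2312] xdir 163.11 zdir [-0. -0. -1.] j7 0.415 grip 0.0851 F [-0.1 -0.   0.1]
toolshift mm [-139.  -417.2  -28.8]
twist (rad) -0.1116
```

Request:
{"fn": "carry_out", "kwargs": {
  "motion": "0 -20 -52 -3 0; 0 -20 -52 -3 0; 0 -20 -52 -3 0; 0 -20 -52 -3 0; 0 -20 -52 -3 0; 0 -20 -52 -3 0; 0 -20 -52 -2 0; 0 -20 -52 0 -0.11"
}}

```text
clock: 2.15
tcp_pos: [0.4297, -0.0455, 0.2516]
orientation: [0.286, 3.128, 0.001]
contact_force: [1.7, 0.0, 0.1]
grip_width: 0.0855
```

```bash
python3 - <<'E'
from h import *
cv2.imwrite("pics/w1.png",grab_frame("wrist")[:,:,::-1])
togo([.463,-.047,.2],169.5)
np.save("w1.npy",camera_params("wrist"),allow_pickle=True)
E
```

```text
t 2.2 tcp [ 0.4294 -0.0529  0.2517] xdir 169.59 zdir [ 0.001 -0.002 -1.   ] j7 1.389 grip 0.0854 F [ 0.  -5.8  0.5]
toolshift mm [-31.9  12.   51.8]
twist (rad) 0.0015
```

View pics/w1.png

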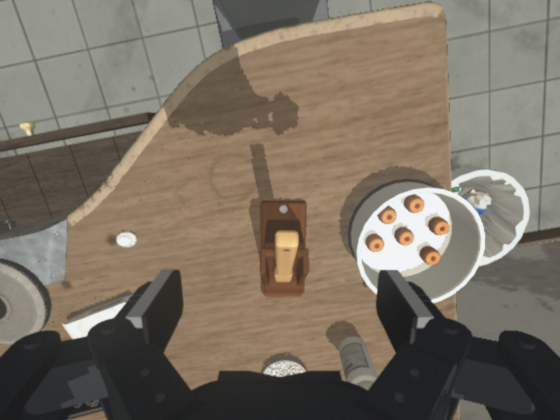

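```bash
python3 - <<'E'
from h import *
togo([.463,-.047,.2],169.5)
c=camera_params("wrist");im=grab_frame("wrist")[:,:,::-1].copy()
c2=camera_params("wrist");print(c["eye"],c2["eye"])
cv2.imwrite("pics/w2.png",cv2.resize(im[180:310,230:340],None,fx=4.6,fy=4.6,interpolation=cv2.INTER_CUBIC))
import pickle;pickle.dump(c,open("w2.pkl","wb"))
a=np.radians(-10.5);M=R.from_euler("z",a).as_matrix();cen=np.array([.518,-.057,0])
P=np.array([[62,28,12],[62,-28,12],[-62,28,12],[-62,-28,12],[30,0,25],[-85,0,189]])/1000@M.T+cen
q=(proj("wrist",P,c)-[230,180])*4.6
print(q.round(0))
E
```

```text
t 2.2 tcp [ 0.4294 -0.0529  0.2517] xdir 169.59 zdir [ 0.001 -0.002 -1.   ] j7 1.389 grip 0.0854 F [ 0.  -5.8  0.5]
toolshift mm [-31.9  12.   51.8]
twist (rad) 0.0015
[ 0.35696591 -0.04055608  0.39525798] [ 0.35716881 -0.03666205  0.39511485]
[[374. 516.]
 [176. 515.]
 [388.  91.]
 [172.  91.]
 [277. 435.]
 [320. 245.]]
```

View pics/w2.png

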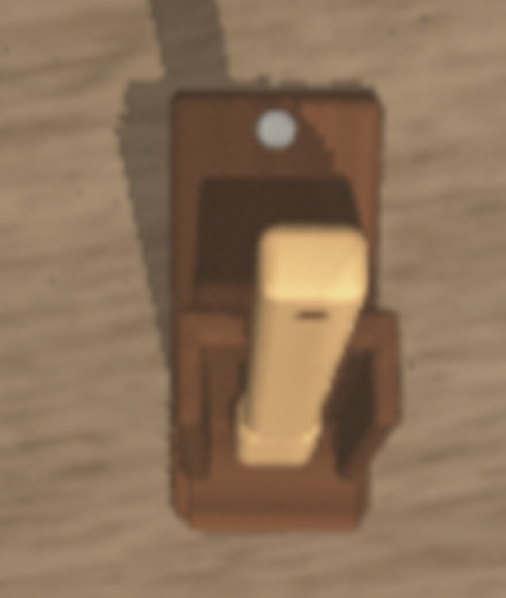

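Request:
{"fn": "carry_out", "kwargs": {
  "motion": "0 -15 0 0 0; 0 -15 0 0 0; 0 0 0 20 0; 0 0 0 20 0; 0 0 0 0 0; 0 0 0 0 0; 0 0 0 0 0; 0 0 0 0 0"
}}

```text
clock: 3.25
tcp_pos: [0.4597, -0.0492, 0.2119]
orientation: [0.29, 3.127, 0.001]
contact_force: [-0.5, 0.9, 0.4]
grip_width: 0.0854
```

```bash
python3 - <<'E'
from h import *
togo([.460,-.047,.133],169.5)
E
```

```text
t 3.25 tcp [ 0.4597 -0.0492  0.2119] xdir 169.42 zdir [ 0.001  0.    -1.   ] j7 1.452 grip 0.0854 F [-0.5  0.9  0.4]
toolshift mm [ 0.2  2.2 78.9]
twist (rad) -0.0014
```

Request:
{"fn": "carry_out", "kwargs": {
  "motion": "0 0 2 20 0; 0 0 0 20 0; 0 0 0 20 0; 0 0 0 12 0; 0 0 0 7 0; 0 0 0 0 0; 0 0 0 0 0; 0 0 0 0 0"
}}

```text
clock: 4.25
tcp_pos: [0.46, -0.0473, 0.1328]
orientation: [0.29, 3.127, 0.001]
contact_force: [-0.3, -0.4, 0.5]
grip_width: 0.0854
```

```bash
python3 - <<'E'
from h import *
togo([.460,-.047,.133],169.5)
for n in("wrist","side"):cv2.imwrite(f"pics/{n}3.png",grab_frame(n)[:,:,::-1])
E
```

```text
t 4.25 tcp [ 0.46   -0.0473  0.1328] xdir 169.41 zdir [ 0.001  0.    -1.   ] j7 1.535 grip 0.0854 F [-0.3 -0.4  0.5]
toolshift mm [ 0.1  0.3 -0.2]
twist (rad) -0.0016
```

View pics/wrist3.png

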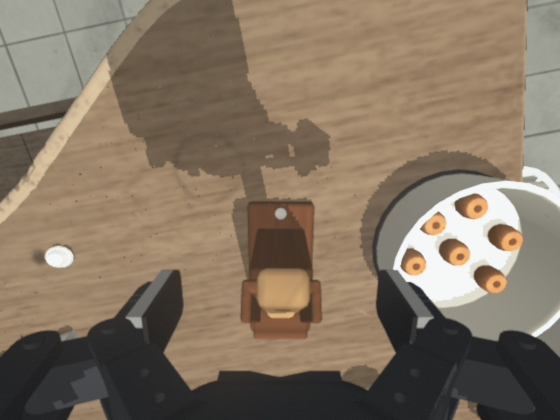

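View pics/side3.png

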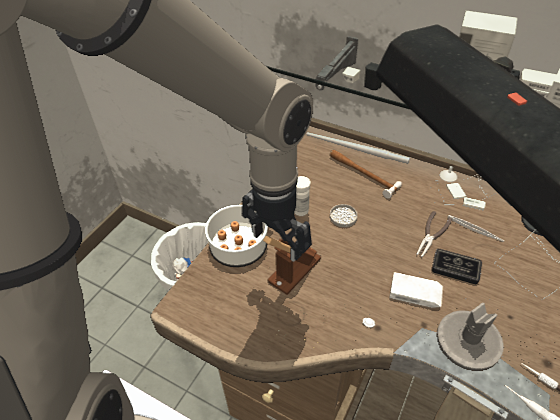

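Request:
{"fn": "carry_out", "kwargs": {
  "motion": "1 0 0 0 0; 1 0 0 0 0; 1 0 0 0 0; 1 0 0 0 0; 1 0 0 0 0; 1 0 0 0 0; 1 0 0 0 0; 1 0 0 0 0",
  "newtons": 80
}}

```text
clock: 5.35
tcp_pos: [0.4597, -0.0471, 0.1324]
orientation: [-0.29, -3.128, -0.0]
contact_force: [-2.5, 1.8, 6.0]
grip_width: 0.0155
```

```bash
python3 - <<'E'
from h import *
togo([.460,-.047,.133],169.5)
for n in("wrist",):cv2.imwrite(f"pics/{n}4.png",grab_frame(n)[:,:,::-1])
E
```

```text
t 5.35 tcp [ 0.4597 -0.0471  0.1324] xdir 169.42 zdir [-0.  0. -1.] j7 1.536 grip 0.0155 F [-2.5  1.8  6. ]
toolshift mm [-0.3  0.2 -0.6]
twist (rad) -0.0014
```

View pics/wrist4.png

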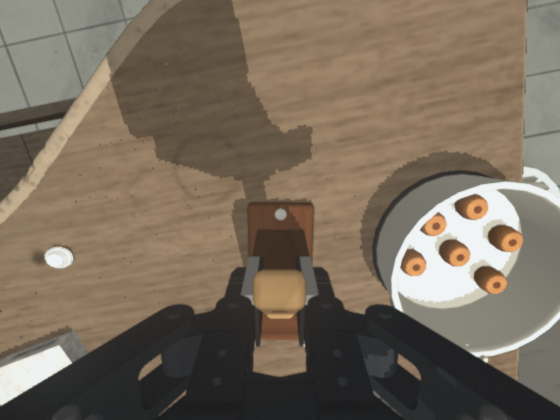

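Request:
{"fn": "carry_out", "kwargs": {
  "motion": "1 0 0 -5 0; 1 0 0 -10 0; 1 0 0 -20 0; 1 0 0 -25 0; 1 0 0 -25 0; 1 0 0 -25 0; 1 0 0 -10 0; 1 0 0 0 0"
}}

```text
clock: 6.4
tcp_pos: [0.4599, -0.0473, 0.2527]
orientation: [0.29, 3.127, 0.001]
contact_force: [-0.8, -0.3, -0.9]
grip_width: 0.0151
```

```bash
python3 - <<'E'
from h import *
togo([.460,-.047,.133],169.5)
for n in("top","side"):cv2.imwrite(f"pics/{n}5.png",cv2.resize(grab_frame(n)[140:310,190:380,::-1],None,fx=3.5,fy=3.5,interpolation=cv2.INTER_CUBIC))
E
```

```text
t 6.4 tcp [ 0.4599 -0.0473  0.2527] xdir 169.41 zdir [ 0.001  0.    -1.   ] j7 1.414 grip 0.0151 F [-0.8 -0.3 -0.9]
toolshift mm [1.000e-01 3.000e-01 1.197e+02]
twist (rad) -0.0015
```

View pics/top5.png

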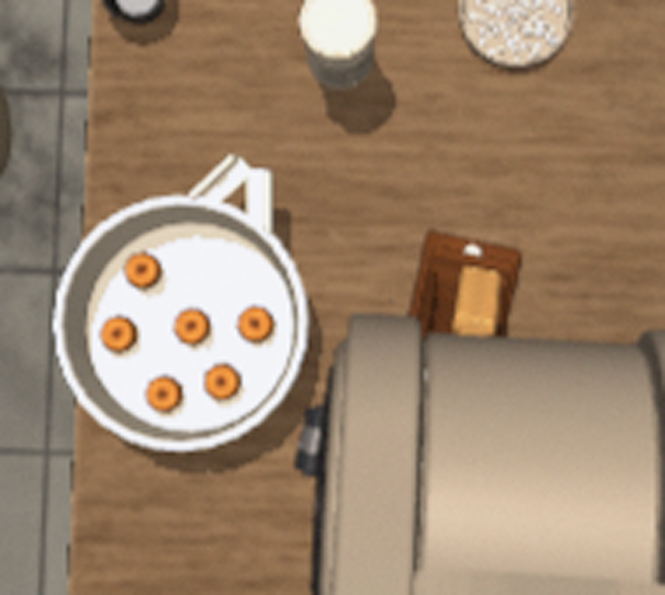

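View pics/side5.png

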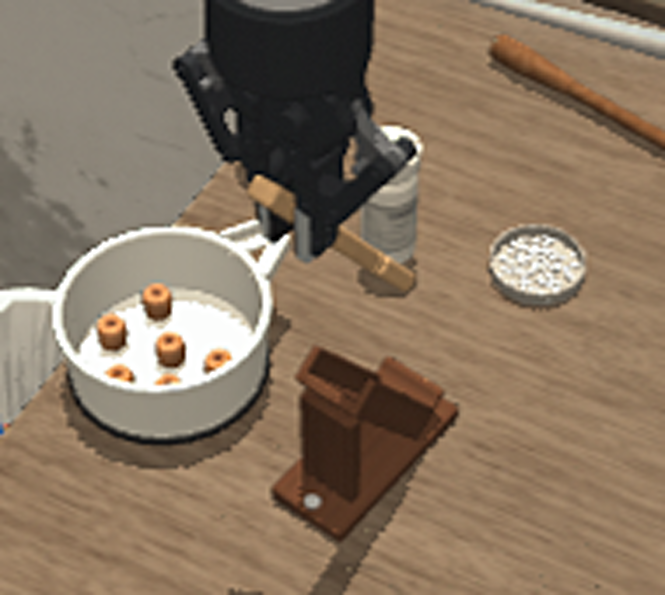

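```bash
python3 - <<'E'
from h import *
print(two([327.5,216.6],[306,221]))
o,M=state();T=np.array([.5475,-.0625,.1453]);print("pred",T,proj("top",T),proj("side",T))
U=T+.2*np.array([-.5736*np.cos(np.radians(-10.6)),-.5736*np.sin(np.radians(-10.6)),.819]);print(proj("side",U),proj("top",U))
E
```

```text
(array([ 0.55212037, -0.06555956,  0.1346968 ]), np.float64(0.00040550620570214144))
pred [ 0.5475 -0.0625  0.1453] [[326.19234987 218.69426508]] [[303.65460197 218.53981574]]
[[263.71242855 193.24361733]] [[316.97925124 291.3052493 ]]
```

Request:
{"fn": "carry_out", "kwargs": {
  "motion": "1 0 0 0 -0.145; 1 0 0 0 -0.145; 1 0 0 0 -0.145; 1 0 0 0 -0.145; 1 0 0 0 0; 1 0 0 0 0; 1 0 0 0 0; 1 0 0 0 0"
}}

```text
clock: 7.5
tcp_pos: [0.4596, -0.0473, 0.2522]
orientation: [0.616, -3.081, -0.0]
contact_force: [0.1, -0.8, -1.7]
grip_width: 0.0145
```

```bash
python3 - <<'E'
from h import *
togo([.481,.044,.2527],203)
print(state()[1].round(3))
E
```

```text
t 7.5 tcp [ 0.4596 -0.0473  0.2522] xdir -157.4 zdir [-0. -0. -1.] j7 1.987 grip 0.0145 F [ 0.1 -0.8 -1.7]
toolshift mm [-54.8  76.1  -0.5]
twist (rad) -0.007
[[-0.923 -0.384 -0.   ]
 [-0.384  0.923 -0.   ]
 [ 0.     0.    -1.   ]]
```

Request:
{"fn": "carry_out", "kwargs": {
  "motion": "1 -5 7 0 0; 1 -10 14 0 0; 1 -13 18 0 0; 1 -13 18 0 0; 1 -9 12 0 0; 1 -5 7 0 0; 1 0 0 0 0; 1 0 0 0 0"
}}

```text
clock: 8.5
tcp_pos: [0.481, 0.0432, 0.2523]
orientation: [0.615, -3.081, 0.0]
contact_force: [0.7, 0.2, -0.8]
grip_width: 0.0148
```

```bash
python3 - <<'E'
from h import *
togo([.481,.044,.2527],203)
for n in("top","side"):cv2.imwrite(f"pics/{n}6.png",cv2.resize(grab_frame(n)[140:310,190:380,::-1],None,fx=3.5,fy=3.5,interpolation=cv2.INTER_CUBIC))
E
```

```text
t 8.5 tcp [0.481  0.0432 0.2523] xdir -157.42 zdir [-0. -0. -1.] j7 1.807 grip 0.0148 F [ 0.7  0.2 -0.8]
toolshift mm [-0.3  0.7 -0.4]
twist (rad) -0.0074
```

View pics/top6.png

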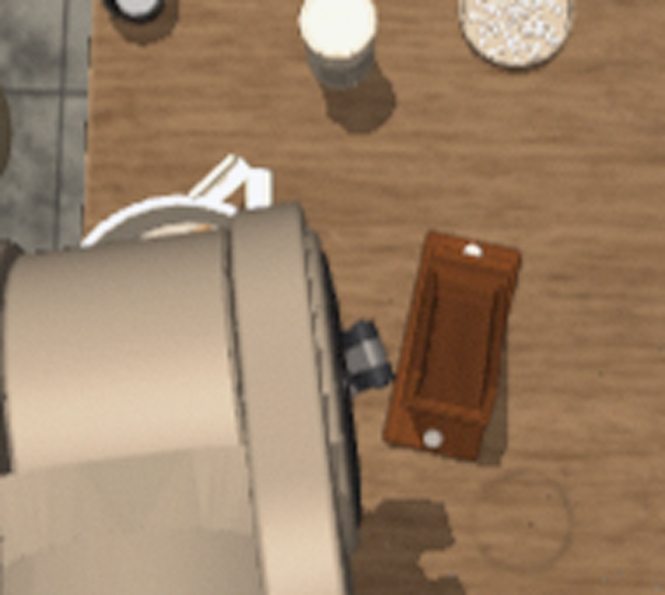

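View pics/side6.png

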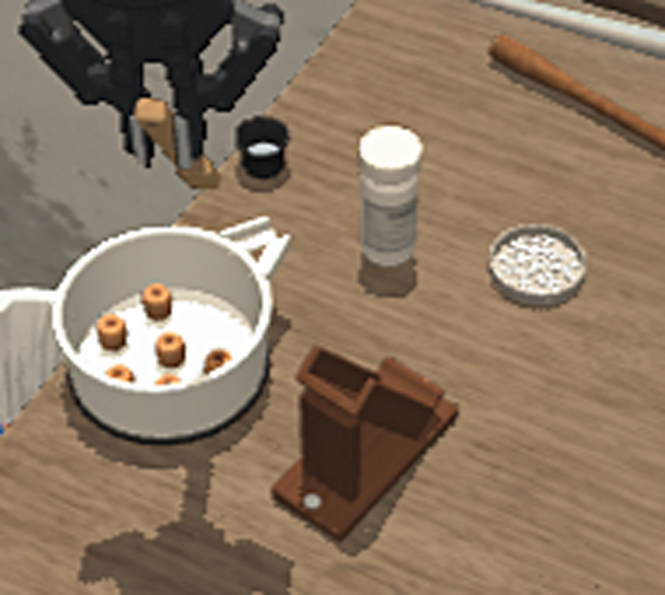

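```bash
python3 - <<'E'
from h import *
o,M=state()
off=np.array([-.089,0,.1074])
T=o["tcp_pos"]+M@off
print(T,(proj("side",T)-[190,140])*3.5)
U=T+M@np.array([.2*.5736,0,-.2*.819]);print((proj("side",U)-[190,140])*3.5)
# lip side check
a=np.radians(-21);C=np.array([.5255,.093,0])
for h,rad in((.06,.093),):
  P=C+[rad*np.cos(a),rad*np.sin(a),h];print((proj("side",P)-[190,140])*3.5,(proj("top",P)-[190,140])*3.5)
P=C+[0,0,.06];print((proj("side",P)-[190,140])*3.5)
E
```

```text
[0.56323676 0.07737331 0.14490747] [[204.56279228 180.03867209]]
[[149.37704318 109.03284906]]
[[273.80569677 232.80175175]] [[245.82329363 163.02657492]]
[[161.96546845 303.2110054 ]]
```

```bash
cat >> h.py <<'E'
C=np.array([.5255,.093,0]);LIP=-22.5
OFF=np.array([-.089,0,.1074])
from scipy.interpolate import CubicSpline
_b=np.array([0,45,90,135,180,225,270,315,360])
rad=CubicSpline(_b,[40,40,38,33,28,24,28,33,40],bc_type="periodic")
def plan(beta0,n=8,step=11.25):
    o,M=state();T=o["tcp_pos"]+M@OFF;d=T-C;b=R.from_euler("z",-LIP,degrees=True).apply(d)*1000
    print("t",o["clock"],"tip bowl mm",b.round(1),"ang",np.degrees(np.arctan2(b[1],b[0])).round(1),"r",np.hypot(*b[:2]).round(1),"F",o["contact_force"].round(1),"grip",round(o["grip_width"],4))
    be=beta0+step*np.arange(n+1);rr=rad(be%360);th=np.radians(be+LIP)
    P=C[:2]*1000+np.c_[rr*np.cos(th),rr*np.sin(th)]
    P[0]=T[:2]*1000
    D=np.diff(P,axis=0)@M[:2,:2];print(D.round(1).tolist(),"dz to 18:",round(b[2]-18,1))
E
python3 - <<'E'
from h import *
plan(0)
E
```

```text
t 8.6 tip bowl mm [ 40.8   0.  144.9] ang 0.0 r 40.8 F [ 0.  -0.7 -0.3] grip 0.0145
[[-4.9, 6.3], [-3.8, 7.0], [-2.0, 7.7], [-0.4, 7.9], [1.1, 7.7], [2.6, 7.3], [4.0, 6.5], [5.3, 5.4]] dz to 18: 126.9
```

Request:
{"fn": "carry_out", "kwargs": {
  "motion": "1 0 0 20 0; 1 0 0 30 0; 1 0 0 30 0; 1 0 0 22 0; 1 0 0 15 0; 1 0 0 8 0; 1 0 0 0 0; 1 0 0 0 0"
}}

```text
clock: 9.6
tcp_pos: [0.4818, 0.0441, 0.128]
orientation: [-0.616, 3.079, 0.0]
contact_force: [-0.1, -1.9, -1.4]
grip_width: 0.015
```

```bash
python3 - <<'E'
from h import *
plan(0)
for n in("side",):cv2.imwrite(f"pics/{n}7.png",cv2.resize(grab_frame(n)[140:310,190:380,::-1],None,fx=3.5,fy=3.5,interpolation=cv2.INTER_CUBIC))
E
```

```text
t 9.6 tip bowl mm [41.2  1.2 20.7] ang 1.7 r 41.2 F [-0.1 -1.9 -1.4] grip 0.015
[[-3.8, 5.7], [-3.8, 7.0], [-2.1, 7.7], [-0.4, 7.9], [1.1, 7.7], [2.6, 7.3], [4.0, 6.5], [5.3, 5.4]] dz to 18: 2.7
```

View pics/side7.png

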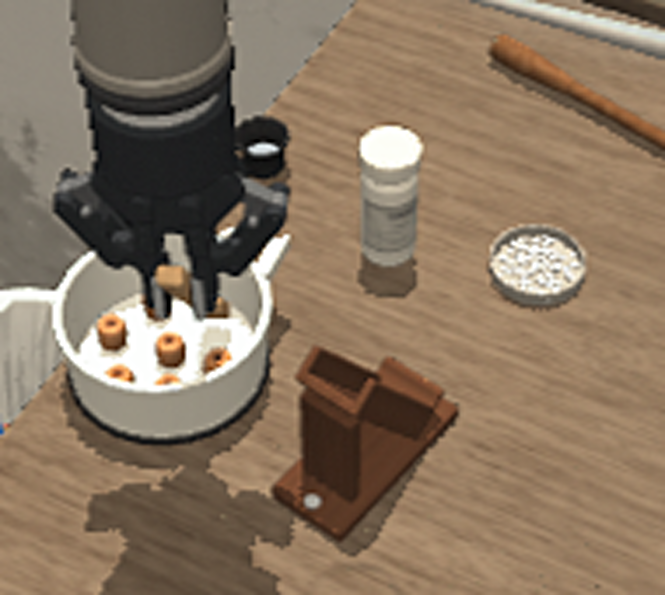

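```bash
sed -i 's/\[40,40,38,33,28,24,28,33,40\]/[40,40,39,34,25.5,21.5,25.5,34,40]/' h.py; python3 - <<'E'
from h import *
plan(0)
b=np.arange(0,361,5);th=np.radians(b-225);x=rad(b)*np.cos(th)+29.8+7.3;y=np.abs(rad(b)*np.sin(th))+9
print(np.hypot(x,y).max(),rad(np.arange(0,361,22.5)).round(1))
E
```

```text
t 9.65 tip bowl mm [41.2  1.3 20.7] ang 1.8 r 41.2 F [ 0.3  0.1 -0.7] grip 0.015
[[-3.6, 5.8], [-3.8, 7.0], [-2.1, 7.6], [-0.6, 7.8], [0.9, 7.8], [2.4, 7.4], [3.9, 6.7], [5.2, 5.7]] dz to 18: 2.7
61.427757758807495 [40.  40.4 40.  39.7 39.  37.2 34.  29.7 25.5 22.6 21.5 22.6 25.5 29.6
 34.  37.7 40. ]
```

Request:
{"fn": "carry_out", "kwargs": {
  "motion": "1 0 0 3 0; 1 -3.5 6 0 0; 1 -4 7 0 0; 1 -2 7.5 0 0; 1 -0.5 8 0 0; 1 1 8 0 0; 1 2.5 7.5 0 0; 1 4 6.5 0 0"
}}

```text
clock: 10.65
tcp_pos: [0.464, 0.0884, 0.1244]
orientation: [0.61, -3.081, 0.006]
contact_force: [-0.0, -12.4, 4.2]
grip_width: 0.0149
```

```bash
python3 - <<'E'
from h import *
plan(78.75)
cv2.imwrite("pics/s8.png",cv2.resize(grab_frame("side")[140:310,190:380,::-1],None,fx=3.5,fy=3.5,interpolation=cv2.INTER_CUBIC))
E
```

```text
t 10.65 tip bowl mm [ 8.2 34.7 16.9] ang 76.7 r 35.6 F [ -0.  -12.4   4.2] grip 0.0149
[[2.7, 8.8], [6.3, 4.2], [7.0, 2.5], [7.2, 0.7], [7.0, -1.1], [6.2, -2.7], [5.1, -3.9], [3.9, -4.6]] dz to 18: -1.1
```

View pics/s8.png

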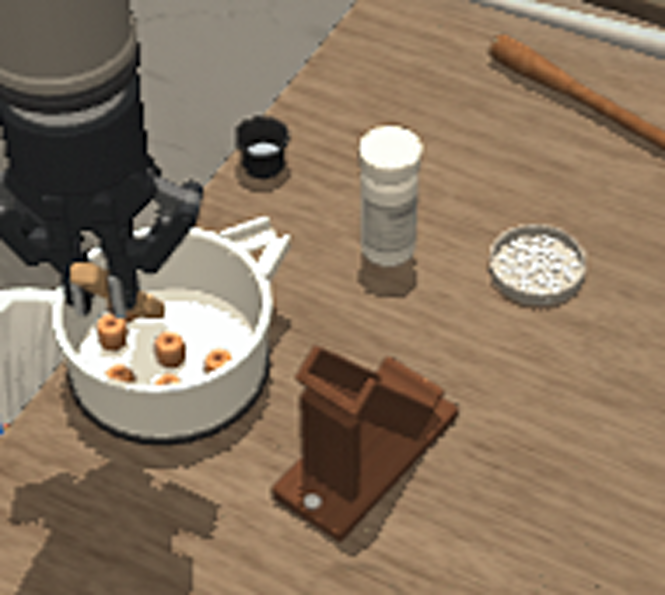

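```bash
cat >> h.py <<'E'
def go(pts,start=None):
    """pts: list of (beta,r) waypoints; start: commanded tip in bowl frame mm"""
    o,M=state();T=o["tcp_pos"]+M@OFF;B=R.from_euler("z",LIP,degrees=True)
    b=B.inv().apply(T-C)*1000
    print("t",o["clock"],"tip bowl mm",b.round(1),"ang",np.degrees(np.arctan2(b[1],b[0])).round(1),"r",np.hypot(*b[:2]).round(1),"F",o["contact_force"].round(1),"grip",round(o["grip_width"],4))
    p=np.array(pts,float);q=np.c_[p[:,1]*np.cos(np.radians(p[:,0])),p[:,1]*np.sin(np.radians(p[:,0])),0*p[:,0]]
    s=b if start is None else np.array([*start,0]);q=np.vstack([s,q])
    D=np.diff(q,axis=0);print((B.apply(D)@M)[:,:2].round(1).tolist())
def pic(n,f):
    cv2.imwrite(f,cv2.resize(grab_frame(n)[140:310,190:380,::-1],None,fx=3.5,fy=3.5,interpolation=cv2.INTER_CUBIC))
E
python3 - <<'E'
from h import *
go([(82,32),(90,29),(104,28.5),(118,28),(132,28),(146,27.5),(160,26.5),(174,25.5)],(7.2,38.7))
E
```

```text
t 10.7 tip bowl mm [ 7.1 34.1 16.6] ang 78.2 r 34.8 F [ -1.  -11.3   3.9] grip 0.0146
[[6.9, -3.0], [5.1, 1.2], [5.8, 3.9], [6.5, 2.3], [6.7, 1.2], [6.7, -1.0], [5.9, -3.0], [4.8, -4.2]]
```

Request:
{"fn": "carry_out", "kwargs": {
  "motion": "1 7 -3 0 0; 1 5 1 0 0; 1 6 4 0 0; 1 6.5 2.5 0 0; 1 6.5 1 0 0; 1 6.5 -1 0 0; 1 6 -3 0 0; 1 5 -4 0 0"
}}

```text
clock: 11.7
tcp_pos: [0.4201, 0.0702, 0.1243]
orientation: [-0.616, 3.08, 0.0]
contact_force: [0.6, -0.2, 0.1]
grip_width: 0.015
```

```bash
python3 - <<'E'
from h import *
go([(188,25),(202,23),(216,22),(230,22),(245,22),(258,24),(270,26),(283,27)])
pic("side","pics/s9.png")
E
```

```text
t 11.7 tip bowl mm [-25.9   1.6  17. ] ang 176.4 r 25.9 F [ 0.6 -0.2  0.1] grip 0.015
[[2.8, -4.4], [1.2, -6.1], [0.6, -5.5], [0.2, -5.4], [-1.2, -5.6], [-0.5, -5.5], [-1.7, -5.3], [-4.1, -4.5]]
```

View pics/s9.png

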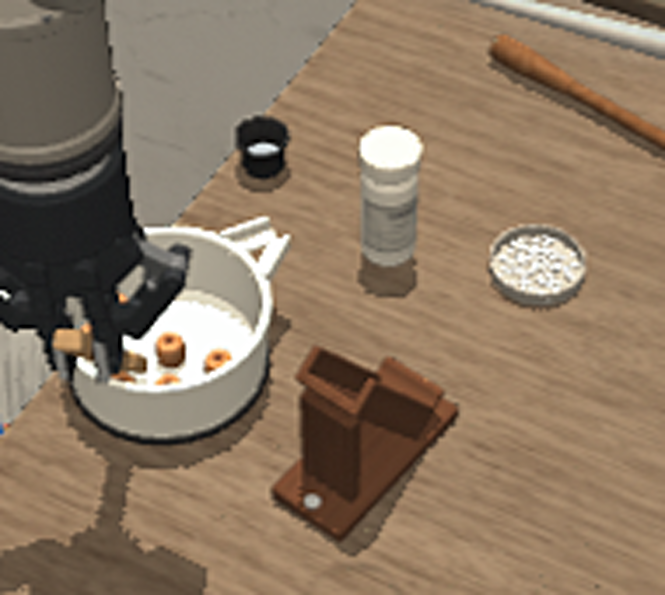

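Request:
{"fn": "carry_out", "kwargs": {
  "motion": "1 3 -4.5 0 0; 1 1 -6 0 0; 1 0.5 -5.5 0 0; 1 0 -5.5 0 0; 1 -1 -5.5 0 0; 1 -0.5 -5.5 0 0; 1 -2 -5.5 0 0; 1 -4 -4.5 0 0"
}}

```text
clock: 12.75
tcp_pos: [0.4396, 0.0323, 0.1243]
orientation: [0.616, -3.08, -0.0]
contact_force: [0.6, -0.4, -0.8]
grip_width: 0.0149
```

```bash
python3 - <<'E'
from h import *
go([(295,29),(307,31),(319,32),(331,33),(343,33),(355,33),(5,33),(15,33)])
pic("side","pics/s10.png")
E
```

```text
t 12.75 tip bowl mm [  6.7 -25.9  16.9] ang -75.6 r 26.7 F [ 0.6 -0.4 -0.8] grip 0.0149
[[-3.7, -4.2], [-5.6, -3.5], [-6.5, -1.2], [-6.9, 0.2], [-6.4, 2.6], [-5.7, 3.8], [-4.1, 4.1], [-3.3, 4.7]]
```

View pics/s10.png

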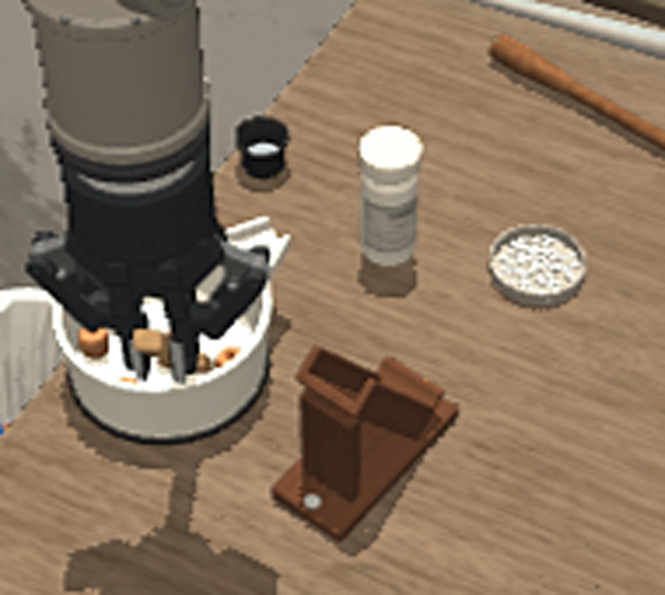

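Request:
{"fn": "carry_out", "kwargs": {
  "motion": "1 -3.5 -4 0 0; 1 -5.5 -3.5 0 0; 1 -6.5 -1 0 0; 1 -7 0 0 0; 1 -6.5 2.5 0 0; 1 -6 4 0 0; 1 -4 4 0 0; 1 -3.5 4.5 0 0"
}}

```text
clock: 13.8
tcp_pos: [0.4761, 0.0552, 0.1243]
orientation: [0.617, -3.08, 0.0]
contact_force: [0.8, 0.9, -0.1]
grip_width: 0.0149
```

```bash
python3 - <<'E'
from h import *
go([(25,32),(37,32),(49,32),(61,31),(73,29),(85,27.5),(98,27),(112,27)])
pic("side","pics/s11.png")
E
```

```text
t 13.8 tip bowl mm [31.7  9.2 16.8] ang 16.3 r 33.0 F [ 0.8  0.9 -0.1] grip 0.0149
[[-1.2, 4.9], [-1.6, 6.5], [-0.2, 6.7], [2.1, 6.3], [4.2, 5.1], [4.5, 4.1], [4.8, 3.9], [5.7, 3.3]]
```

View pics/s11.png

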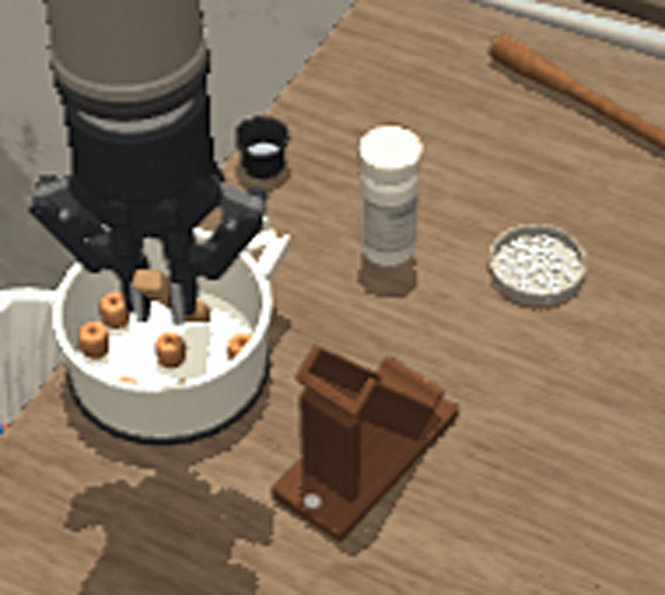

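Request:
{"fn": "carry_out", "kwargs": {
  "motion": "1 -1 5 0 0; 1 -1.5 6.5 0 0; 1 0 6.5 0 0; 1 2 6.5 0 0; 1 4 5 0 0; 1 4.5 4 0 0; 1 5 4 0 0; 1 5.5 3.5 0 0"
}}

```text
clock: 14.85
tcp_pos: [0.4427, 0.0856, 0.1243]
orientation: [0.617, -3.08, -0.0]
contact_force: [-0.7, -0.1, -0.4]
grip_width: 0.0146
```

```bash
python3 - <<'E'
from h import *
go([(124,27),(138,27),(152,26.5),(166,26),(180,25),(192,23),(206,22),(220,21)])
E
```

```text
t 14.85 tip bowl mm [-10.9  24.6  16.9] ang 113.9 r 26.9 F [-0.7 -0.1 -0.4] grip 0.0146
[[4.5, 1.5], [6.6, 0.5], [6.3, -1.6], [5.7, -3.0], [4.3, -4.6], [1.6, -5.1], [1.5, -5.4], [0.1, -5.3]]
```

Request:
{"fn": "carry_out", "kwargs": {
  "motion": "1 4.5 1.5 0 0; 1 6.5 0.5 0 0; 1 6.5 -1.5 0 0; 1 5.5 -3 0 0; 1 4.5 -4.5 0 0; 1 1.5 -5 0 0; 1 1.5 -5.5 0 0; 1 0 -5.5 0 0"
}}

```text
clock: 15.85
tcp_pos: [0.4241, 0.0522, 0.1243]
orientation: [-0.616, 3.08, -0.0]
contact_force: [-0.0, -0.3, -1.8]
grip_width: 0.0145
```

```bash
python3 - <<'E'
from h import *
go([(235,21.5),(250,23),(262,26),(272,29),(282,31),(294,33),(306,34),(318,34)])
pic("side","pics/s12.png")
E
```

```text
t 15.85 tip bowl mm [-15.2 -13.4  16.9] ang -138.6 r 20.3 F [-0.  -0.3 -1.8] grip 0.0145
[[0.9, -5.0], [-0.3, -6.0], [-0.1, -5.9], [-1.0, -5.6], [-2.9, -4.8], [-5.0, -4.8], [-6.5, -2.8], [-7.1, -0.4]]
```

View pics/s12.png

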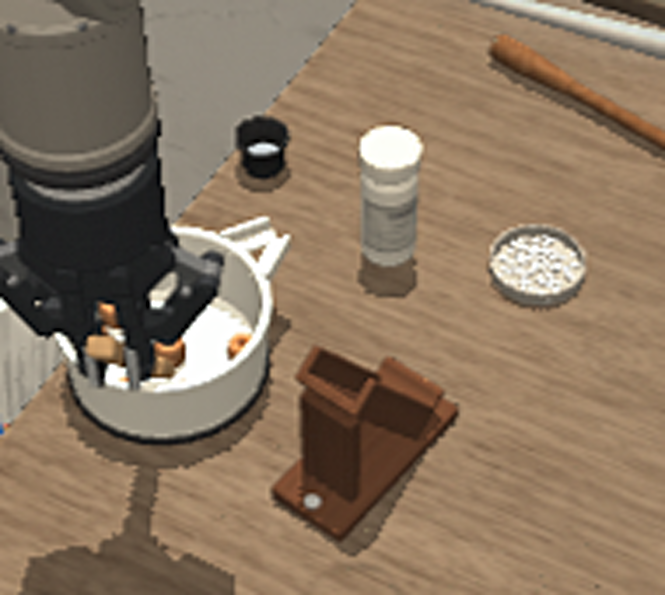

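Request:
{"fn": "carry_out", "kwargs": {
  "motion": "1 1 -5 0 0; 1 0 -6 0 0; 1 0 -6 0 0; 1 -1 -5.5 0 0; 1 -3 -5 0 0; 1 -5 -5 0 0; 1 -6.5 -3 0 0; 1 -7 -0.5 0 0"
}}

```text
clock: 16.9
tcp_pos: [0.4561, 0.0292, 0.1239]
orientation: [0.619, -3.076, -0.004]
contact_force: [-6.2, 6.6, 3.8]
grip_width: 0.0151
```

```bash
python3 - <<'E'
from h import *
go([(328,35),(338,36),(348,37),(358,37),(5,37),(10,37)])
E
```

```text
t 16.9 tip bowl mm [ 22.5 -22.3  16.1] ang -44.8 r 31.7 F [-6.2  6.6  3.8] grip 0.0151
[[-7.8, -2.5], [-6.2, 0.9], [-6.1, 2.1], [-5.1, 3.9], [-3.1, 3.3], [-2.0, 2.6]]
```

```bash
python3 - <<'E'
from h import *
go([(322,31),(332,31),(343,32),(354,33),(4,33)],(25.5,-23.6))
E
```

```text
t 16.9 tip bowl mm [ 22.5 -22.3  16.1] ang -44.8 r 31.7 F [-6.2  6.6  3.8] grip 0.0151
[[-2.5, 3.9], [-5.3, 1.1], [-6.0, 1.4], [-5.8, 2.6], [-4.2, 4.0]]
```

Request:
{"fn": "carry_out", "kwargs": {
  "motion": "1 -2.5 4 0 0; 1 -5.5 1 0 0; 1 -6 1.5 0 0; 1 -6 2.5 0 0; 1 -4 4 0 0; 1 0 0 0 0; 1 0 0 0 0; 1 0 0 0 0"
}}

```text
clock: 17.9
tcp_pos: [0.4747, 0.0486, 0.1243]
orientation: [0.616, -3.081, 0.0]
contact_force: [0.9, 0.9, -0.9]
grip_width: 0.0147
```

```bash
python3 - <<'E'
from h import *
go([(5,33)])
pic("side","pics/s13.png"); cv2.imwrite("pics/w13.png",grab_frame("wrist")[:,:,::-1])
E
```

```text
t 17.9 tip bowl mm [32.8  2.6 16.9] ang 4.5 r 32.9 F [ 0.9  0.9 -0.9] grip 0.0147
[[-0.2, 0.2]]
```

View pics/s13.png

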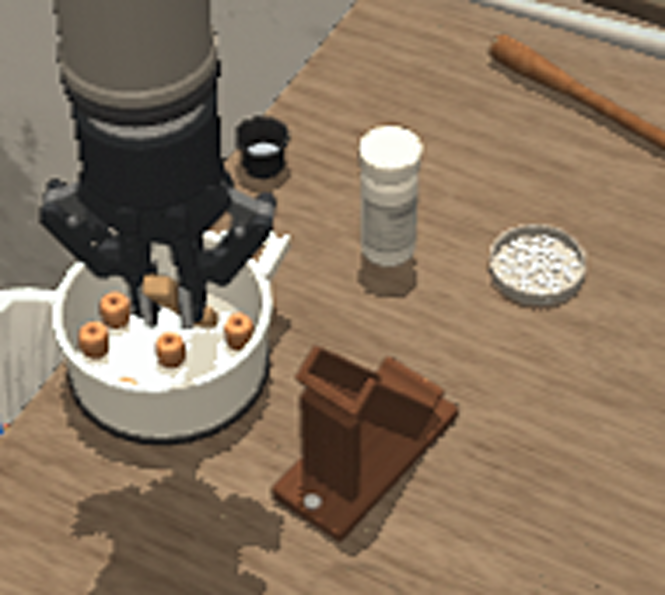

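View pics/w13.png

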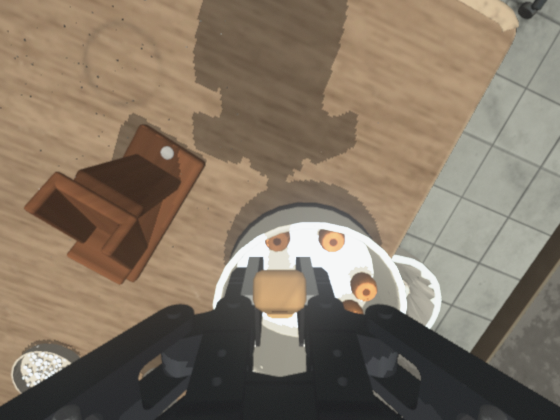

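```bash
python3 - <<'E'
from h import *
f=lambda L:onplane("side",[[190+(u-1.5)/3.5,140+(v-1.5)/3.5] for u,v in L],.026)[:,:2]*1000
a=f([(157,292),(111,321),(171,341),(219,353)]);b=f([(114,300),(93,331),(170,341),(238,320)])
print(a.round(),b.round(),np.hypot(*(a-b).T).round(1))
print((b-C[:2]*1000).round())
E
```

```text
[[557. 121.]
 [521. 134.]
 [525.  90.]
 [531.  57.]] [[538. 143.]
 [508. 140.]
 [525.  91.]
 [561.  60.]] [29.1 14.   0.7 30.1]
[[ 12.  50.]
 [-17.  47.]
 [ -1.  -2.]
 [ 35. -33.]]
```

Request:
{"fn": "carry_out", "kwargs": {
  "motion": "1 0 0 -10 0; 1 0 0 -20 0; 1 0 0 -25 0; 1 0 0 -30 0; 1 0 0 -25 0; 1 0 0 -15 0; 1 0 0 -5 0; 1 0 0 0 0"
}}

```text
clock: 19.0
tcp_pos: [0.4745, 0.0489, 0.254]
orientation: [0.617, -3.08, -0.0]
contact_force: [0.1, 0.1, -1.6]
grip_width: 0.015
```

```bash
python3 - <<'E'
from h import *
togo([.46,-.0473,.2527],169.4)
pic("side","pics/s14.png");pic("top","pics/t14.png")
o,M=state();T=o["tcp_pos"]+M@OFF;U=T+M@np.array([.2*.5736,0,-.2*.819])
print((proj("side",[T,U])-[190,140])*3.5)
E
```

```text
t 19.0 tcp [0.4745 0.0489 0.254 ] xdir -157.35 zdir [-0. -0. -1.] j7 1.792 grip 0.015 F [ 0.1  0.1 -1.6]
toolshift mm [ 50.5 -83.2   1.3]
twist (rad) 0.5803
[[190.56715627 183.16186717]
 [132.26661299 112.01831976]]
```

View pics/s14.png

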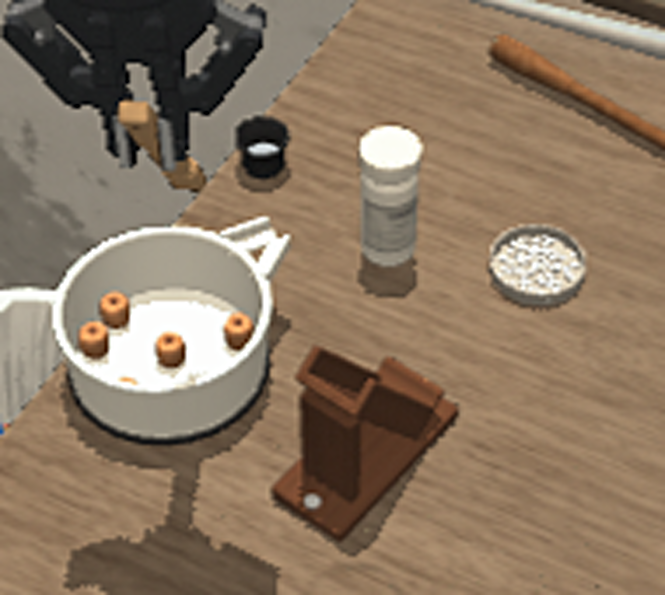

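View pics/t14.png

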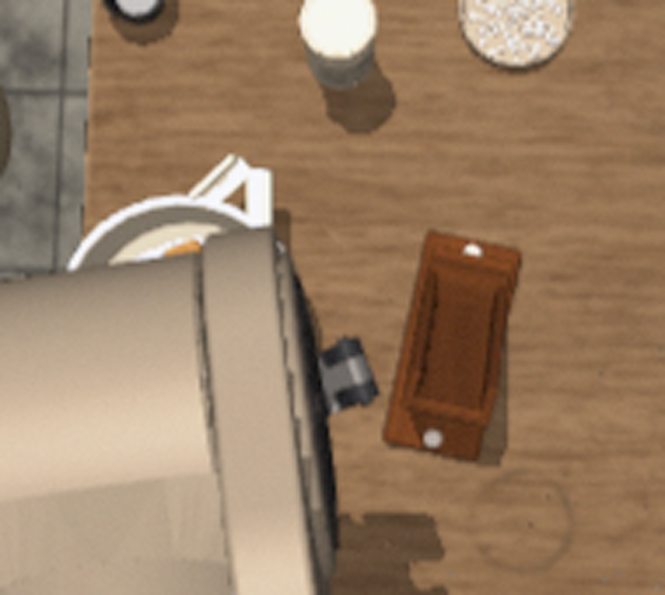

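Request:
{"fn": "carry_out", "kwargs": {
  "motion": "1 4 -7 0 0; 1 9 -15 0 0; 1 12.5 -20 0 0; 1 12.5 -20 0 0; 1 8.5 -14 0 0; 1 4 -7.2 0 0; 1 0 0 0 0; 1 0 0 0 0"
}}

```text
clock: 20.1
tcp_pos: [0.4604, -0.0466, 0.2542]
orientation: [0.619, -3.08, -0.0]
contact_force: [-0.3, 0.8, -0.6]
grip_width: 0.0145
```

Request:
{"fn": "carry_out", "kwargs": {
  "motion": "1 0 0 0 0.1; 1 0 0 0 0.145; 1 0 0 0 0.145; 1 0 0 0 0.12; 1 0 0 0 0.07; 1 0 0 0 0; 1 0 0 0 0; 1 0 0 0 0"
}}

```text
clock: 21.1
tcp_pos: [0.4602, -0.0472, 0.2543]
orientation: [-0.288, -3.128, -0.0]
contact_force: [0.4, -0.4, -0.5]
grip_width: 0.015
```

```bash
python3 - <<'E'
from h import *
togo([.4597,-.0471,.1324],169.4)
pic("side","pics/s15.png");pic("top","pics/t15.png")
o,M=state();T=o["tcp_pos"]+M@OFF;U=T+M@np.array([.2*.5736,0,-.2*.819])
print((proj("side",[T,U])-[190,140])*3.5)
E
```

```text
t 21.1 tcp [ 0.4602 -0.0472  0.2543] xdir 169.47 zdir [-0.  0. -1.] j7 1.417 grip 0.015 F [ 0.4 -0.4 -0.5]
toolshift mm [  0.5  -0.  121.9]
twist (rad) 0.0013
[[399.65312449 273.48953259]
 [260.17464399 184.54057374]]
```

View pics/s15.png

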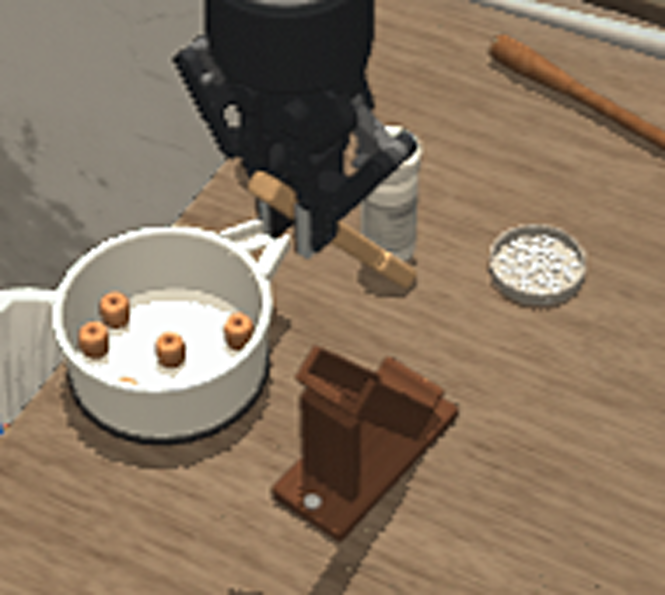

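View pics/t15.png

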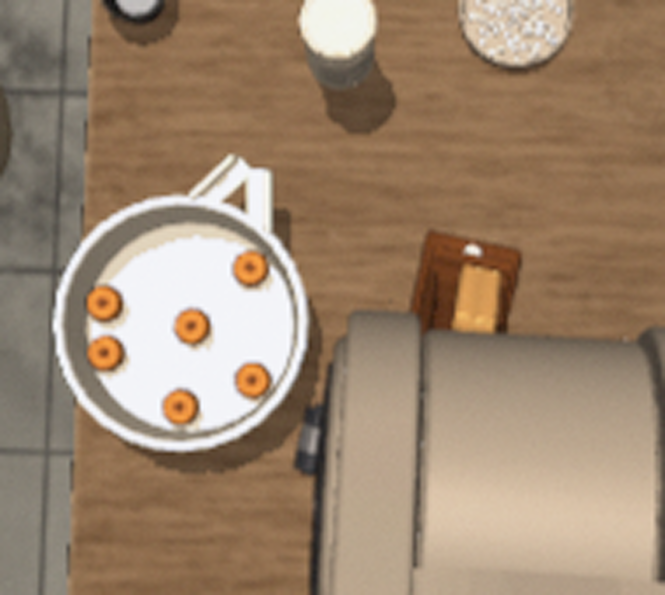

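Request:
{"fn": "carry_out", "kwargs": {
  "motion": "1 0.5 0 20 0; 1 0 0 25 0; 1 0 0 25 0; 1 0 0 20 0; 1 0 0 14 0; 1 0 0 8 0; 1 0 0 3 0; 1 0 0 0 0"
}}

```text
clock: 22.2
tcp_pos: [0.46, -0.0472, 0.1396]
orientation: [0.29, 3.128, 0.0]
contact_force: [-0.2, -0.4, 0.2]
grip_width: 0.0145
```

```bash
python3 - <<'E'
from h import *
togo([.4597,-.0471,.1324],169.4)
pic("side","pics/s16.png");cv2.imwrite("pics/w16.png",grab_frame("wrist")[:,:,::-1])
E
```

```text
t 22.2 tcp [ 0.46   -0.0472  0.1396] xdir 169.41 zdir [ 0.001  0.    -1.   ] j7 1.541 grip 0.0145 F [-0.2 -0.4  0.2]
toolshift mm [0.3 0.1 7.2]
twist (rad) 0.0001
```

View pics/s16.png

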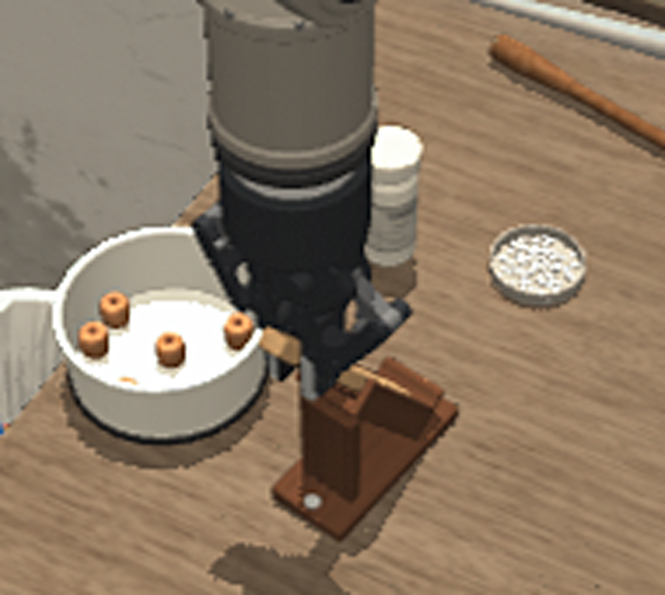

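View pics/w16.png

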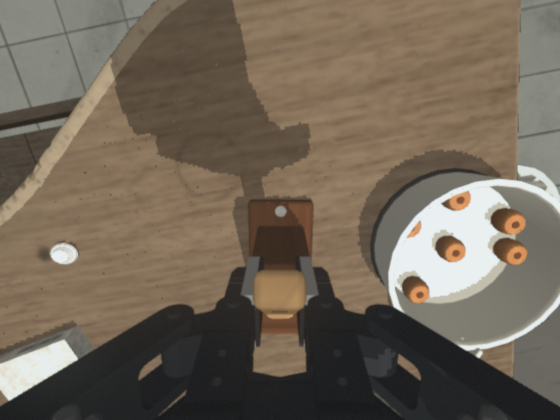

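Still 7 mm above home, aligned, no contact. Lower the rest slowly.

Request:
{"fn": "carry_out", "kwargs": {
  "motion": "1 0 0 2 0; 1 0 0 2 0; 1 0 0 1.5 0; 1 0 0 1 0; 1 0 0 0.5 0; 1 0 0 0 0; 1 0 0 0 0; 1 0 0 0 0"
}}

```text
clock: 23.3
tcp_pos: [0.4597, -0.0472, 0.1324]
orientation: [-0.29, -3.128, -0.0]
contact_force: [-1.8, 0.1, 3.8]
grip_width: 0.0147
```

```bash
python3 - <<'E'
from h import *
togo([.4597,-.0471,.1324],169.4)
E
```

```text
t 23.3 tcp [ 0.4597 -0.0472  0.1324] xdir 169.41 zdir [-0.  0. -1.] j7 1.55 grip 0.0147 F [-1.8  0.1  3.8]
toolshift mm [0.  0.1 0. ]
twist (rad) 0.0002
```

Request:
{"fn": "carry_out", "kwargs": {
  "motion": "0.75 0 0 0 0; 0.7 0 0 0 0; 0.5 0 0 0 0; 0.3 0 0 0 0; 0 0 0 0 0; 0 0 0 0 0; 0 0 0 0 0; 0 0 0 0 0"
}}

```text
clock: 24.3
tcp_pos: [0.4597, -0.0472, 0.1323]
orientation: [-0.29, -3.128, 0.0]
contact_force: [-0.7, -0.8, -0.6]
grip_width: 0.0854
```

Request:
{"fn": "carry_out", "kwargs": {
  "motion": "0 0 0 -10 0; 0 0 0 -20 0; 0 0 0 -30 0; 0 0 0 -30 0; 0 0 0 -30 0; 0 0 0 -20 0; 0 0 0 0 0; 0 0 0 0 0"
}}

```text
clock: 25.3
tcp_pos: [0.4592, -0.0472, 0.2718]
orientation: [-0.29, -3.127, -0.0]
contact_force: [-0.8, 0.6, -0.0]
grip_width: 0.0856
```

Request:
{"fn": "carry_out", "kwargs": {
  "motion": "0 10 -20 0 0; 0 0 -40 0 0; 0 0 -50 0 0; 0 0 -50 0 0; 0 0 -40 0 0; 0 0 -20 0 0; 0 0 0 0 0; 0 0 0 0 0"
}}

```text
clock: 26.3
tcp_pos: [0.4089, -0.2609, 0.2718]
orientation: [-0.29, -3.127, -0.001]
contact_force: [1.0, 0.7, -0.5]
grip_width: 0.0852
```

```bash
python3 - <<'E'
from h import *
togo([.4597,-.0471,.1324],169.4)
pic("side","pics/s17.png");pic("top","pics/t17.png")
E
```

```text
t 26.3 tcp [ 0.4089 -0.2609  0.2718] xdir 169.42 zdir [-0.001  0.001 -1.   ] j7 1.943 grip 0.0852 F [ 1.   0.7 -0.5]
toolshift mm [-10.8 219.4 139.5]
twist (rad) 0.0003
```

View pics/s17.png

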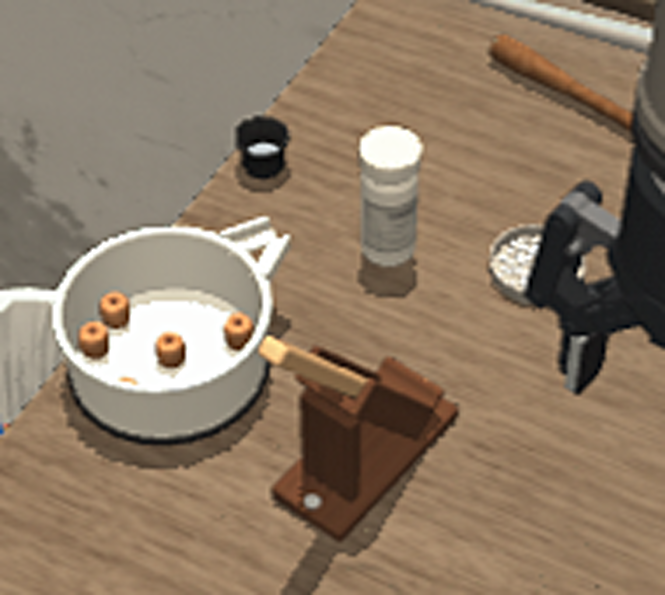

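View pics/t17.png

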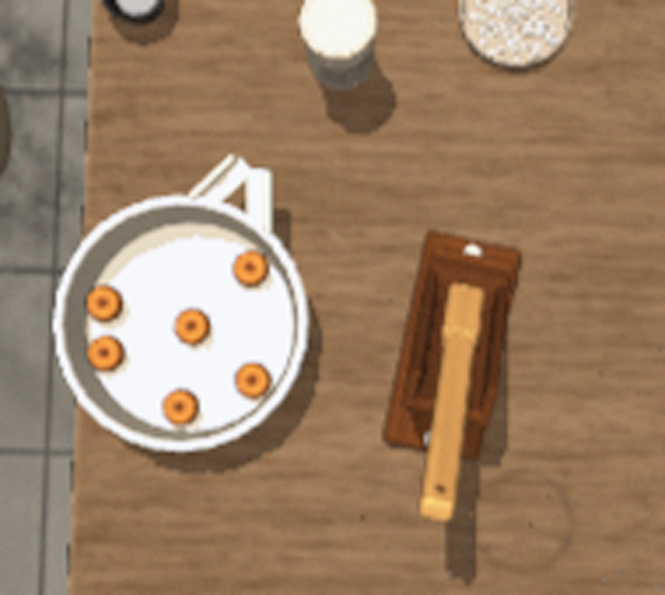

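```bash
python3 - <<'E'
from h import *
t0=cv2.imread("pics/top0.png");t=grab_frame("top")[:,:,::-1].copy()
def beads(t):
    hsv=cv2.cvtColor(t,cv2.COLOR_BGR2HSV)
    m=((hsv[...,0]<17)&(hsv[...,1]>150)&(hsv[...,2]>120)).astype(np.uint8);m[:, :205]=0;m[:,285:]=0;m[:195]=0;m[275:]=0
    n,l,st,ce=cv2.connectedComponentsWithStats(m);return np.array([onplane("top",ce[i],.024)[0,:2]*1000 for i in range(1,n) if st[i,4]>20])
def pad(t):
    hsv=cv2.cvtColor(t,cv2.COLOR_BGR2HSV);k=((hsv[...,0]>12)&(hsv[...,1]>110)&(hsv[...,2]>170)).astype(np.uint8);k[:,:300]=0;k[:,345:]=0;k[:200]=0;k[295:]=0
    return cv2.boundingRect(k),cv2.minAreaRect(np.argwhere(k)[:,::-1].astype(np.float32))
a,b=beads(t0),beads(t);from scipy.spatial.distance import cdist
print(cdist(a,b).round(0));print(np.hypot(*(b-C[:2]*1000).T).round(1))
print(pad(t0),pad(t))
E
```

```text
[[61. 29. 43. 52. 88. 80.]
 [47. 53.  0. 52. 45. 46.]
 [32. 88. 36. 88. 32. 64.]
 [84. 20. 42. 14. 80. 54.]
 [67. 81. 36. 69. 17. 27.]
 [86. 62. 41. 41. 51. 12.]]
[47.6 49.8  3.1 50.1 48.6 47.3]
((309, 221, 18, 68), ((317.673828125, 254.45166015625), (9.598936080932617, 67.44902038574219), 8.426969528198242)) ((310, 221, 18, 68), ((318.454345703125, 254.5600128173828), (9.5772066116333, 67.47067260742188), 7.523820877075195))
```

```bash
python3 - <<'E'
from bench import r
print(r.hand_in())
E
```

```text
the job is handed in; nothing more can be done
None
```

I stirred the beads two rounds counter-clockwise from the lip and back, put the paddle back in its rest, and handed the job in at about 26 s. No verdict was reported.

**Stir:** The blade end stayed about 17 mm above the bowl's underside, worked out from the arm's pose and the grip. The interface only allowed shifts and a twist about the tool's axis, so I gripped the leaning paddle with the tool vertical and it stayed tilted 35° throughout. To keep the bar off the rim I led the blade at about 20–36 mm from the bowl's middle, not the suggested 40 mm.

**Forces:** Wrist force reached about 13 N in round 1 and 10 N in round 2, probably from a bead wedged against the wall. Both times I moved the blade inward and the force went away.

**Last checks (top and side pictures):**

| Check | Result |
|---|---|
| Beads in the bowl | All six, at most 50 mm from the middle |
| Beads 1–3 | Bead 1 moved about 29 mm |
| Beads 4–6 | Bead 5 moved about 32 mm |
| Beads 2, 3, 4 and 6 | Moved about 14, 12, 17 and 0 mm; the centre bead was not turned |
| Paddle | Within about 1 pixel (2 mm) of its starting place in the rest, released |
| Jar and loupe | Looked unmoved by eye; I did not measure them |
| Robot | Clear of everything |

I judged the nine stirring steps only from the worked-out blade positions, read about once a second. The smallest margin was at the first lip position, where the blade end read 20.7 mm against the 22 mm limit before I lowered it further.

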